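# Sanitise the bottle-filling wands

### The arm

A 6-joint arm with a two-finger parallel gripper is mounted at the origin on the work surface. World frame = base frame: x ahead of the robot, y to its left, z up, the work surface at z = 0. Lengths are in m, angles in rad, forces in N, time in s.
With the tool pointing down it reaches from about 0.35 to 0.875 m from the base axis. Payload 4.2 kg.
Tool frame: the origin (TCP) lies between the finger pads; the fingertips stand 8 mm ahead of it and the grasp point (between the pads) lies 11 mm behind it; z points along the fingers, y is the line along which they close (so a half turn about z gives the same grasp; the last joint's range is limited). The gripper opens to 85 mm and grips with 20 to 120 N. Pads are 22 mm wide; open, the fingers measure 114 mm over their backs; the gripper's body (76 mm by 85 mm) begins 54 mm behind the grasp point. The pads swing forward as they close: fully open they stand 13 mm farther back than shut.
Start: joints at [1.542, 0.385, 0.008, 0, -1.194, -0.259], TCP at [0.177, 0.599, 0.239] pointing down, gripper open.
Joint ranges: [-3.14, 3.14], [-1.21, 2.06], [-1.07, 1.41], [-3.16, 2.05], [-2.99, -0.16], [-3.1, 3.1]. Speed limits (rad/s): [2.79, 2.79, 3.14, 3.14, 3.14, 3.14].

### API

Orientations are given as a rotation vector (axis times angle).
In Python, from rig import movep, line_to, goto_joints, ungrasp, grab, hold, ik, read_state, read_camera, camera_model, IKError, close_job gives the robot as it stands. The module is installed in compiled form; this text tells all that it offers. Calls block until the motion is done:
- movep(position, orientation): joint-space move of the TCP to a pose.
- line_to(position, frame=None, max_speed=0.15): straight line of the TCP; frame=None keeps the orientation; max_speed is the mean speed in m/s.
- goto_joints(angles): joint-space move.
- ungrasp() and grab(): open the fingers fully, or close them until they stop; the grip force is fixed at half the most.
- hold(seconds).
- ik(position, orientation): joint angles nearest the present ones, or None.
- read_state(): the state.
- read_camera(name): name is "side" or "top" or "wrist"; returns (picture, depth): 400x640x3 uint8, blue, green, red; 400x640 float32, m along the optical axis (not along the pixel's ray), 0 where there is no reading.
- camera_model(name): a dict with "fx", "fy", "cx", "cy" (pixels), "pose" (4x4, takes a point from camera to world coordinates); the wrist camera has in their place "tool_from_camera" (4x4, takes a point from camera to tool coordinates, whose origin is the TCP and whose axes are the flange's). Camera axes: x right, y up, looking along -z (the intrinsics and any distortion apply to the point x, -y, -z); pixel columns grow to the right and rows downward; lengths in m; the calibration is good to about 2 mm. A picture is of the moment at which its call begins: read the wrist's pose just before it. camera_model takes no time and is no camera call.
A pose or a line that the arm cannot do raises IKError and nothing moves.
- close_job(): hands the job in; it is judged then, once.
The state is a dict: "t": time; "q": joint angles; "qd": joint speeds; "effort": joint torques, N m; "ee_pos": TCP position; "tcp_rot": TCP orientation; "ft_force": force on the tool from outside, world axes, zero at the start; "wrist_torque": the same for the moment, N m; "gripper_width": opening from 0.0 (shut) to 1.0 (fully open); "gripper_force": force on a finger pad.
Only numpy, scipy, OpenCV 4.12 (cv2) and the standard library are available. Lean on these libraries where they do the work, as an engineer would, in place of code of your own. Each camera call takes 0.05 s, during which the arm holds its last target. There are 200 camera calls.

### The job

Take the lid off the steel pot and lay it on the bench. Then, one at a time and longest first, take each filling wand from the green stand, dip its foot into the pot to more than half its depth for a moment, and stand it foot down in any free well of the grey metal drain rack before taking the next. Finally put the lid back squarely on the pot, leaving the pot upright and the bottle, box and wrench where they are.

Things in the scene. Friction and masses are not known exactly. Their poses are not given: they have to be found in the camera images.
- pot: round stainless pot, 100 mm outside diameter, 85 mm high, wall 4 mm, floor 4 mm thick, 0.7 kg, loose on the bench, with two small loop handles on its sides (reaching 67 mm from the axis, 62 mm up). Origin: centre of the underside; z up.
- lid: lid of the pot: steel disc 108 mm in diameter, 5 mm thick, with a tapered plug under it (8 mm deep, 84 mm in diameter at the disc, 76 mm at its bottom) that fits the 92 mm mouth, and on top a black upright round knob 24 mm in diameter, 32 mm tall, 0.15 kg. Starts on the pot. Origin: centre of the plug's underside; disc top at z = 13 mm, knob top at z = 45 mm. Closed, its origin is 77 mm above the pot's origin; flat on the bench its origin is at z = 0.
- stand: green plastic stand, fixed, 56 x 220 x 60 mm (x, y, z); four square wells 19 mm wide in a row along its y at -90, -30, +30, +90 mm, floor 6 mm above the bench, where the wands start, standing upright, in any arrangement. Origin: centre of the underside.
- rack: bright grey metal drain rack, fixed, 56 x 220 x 60 mm (x, y, z); four square wells 26 mm wide in a row along its y at -90, -30, +30, +90 mm, 54 mm deep (floor 6 mm above the bench), all empty at the start. Origin: centre of the underside. Stand and rack may change sides.
- well0 (a point): centre of the mouth of the drain rack's well at its y = -90 mm, 60 mm above the bench
- well1 (a point): centre of the mouth of the drain rack's well at its y = -30 mm, 60 mm above the bench
- well2 (a point): centre of the mouth of the drain rack's well at its y = 30 mm, 60 mm above the bench
- well3 (a point): centre of the mouth of the drain rack's well at its y = 90 mm, 60 mm above the bench
- wand0: the longest filling wand of the set, 174 mm long, 0.07 kg: black foot 16 mm in diameter and 20 mm long, steel tube 11 mm in diameter, grey round handle 20 mm in diameter over the top 45 mm. Origin: centre of the foot's underside; z runs up to the handle, top at z = 174 mm. May be absent.
- wand1: the second longest filling wand of the set, 156 mm long, 0.07 kg: black foot 16 mm in diameter and 20 mm long, steel tube 11 mm in diameter, grey round handle 20 mm in diameter over the top 45 mm. Origin: centre of the foot's underside; z runs up to the handle, top at z = 156 mm. May be absent.
- wand2: the second shortest filling wand of the set, 138 mm long, 0.07 kg: black foot 16 mm in diameter and 20 mm long, steel tube 11 mm in diameter, grey round handle 20 mm in diameter over the top 45 mm. Origin: centre of the foot's underside; z runs up to the handle, top at z = 138 mm. May be absent.
- wand3: the shortest filling wand of the set, 120 mm long, 0.07 kg: black foot 16 mm in diameter and 20 mm long, steel tube 11 mm in diameter, grey round handle 20 mm in diameter over the top 45 mm. Origin: centre of the foot's underside; z runs up to the handle, top at z = 120 mm. May be absent.
- beer: capped brown bottle, 62 mm in diameter, 210 mm tall, a bystander; origin: centre of the underside
- tin: small open grey box, 80 x 60 x 45 mm, a bystander; origin: centre of the underside
- opener: steel wrench 150 mm long lying on the bench, a bystander
Not all that is in view belongs to the job. Leave any brown look-alike of the lid alone. Leave any yellow look-alike of the wand0 alone.

How it is judged:
On the way, in this order (a step that is already met when the one before it is completed fails the run):
1. the lid is off the pot and lies released on the bench (height (world z) of lid below 0.05 m and horizontal distance between lid and pot above 0.1 m and contact force between the fingers and lid below 0.1 N), for 0.2 s.
2. the longest wand, held, has its foot in the pot, below half its depth (horizontal distance between wand0 and pot below 0.046 m and z of wand0 in the frame of pot between 0 and 0.044 m and contact force between the fingers and wand0 above 0.5 N), for 0.2 s.
3. the longest wand stands foot down in a well of the drain rack, released (x of wand0 in the frame of rack between -0.014 and 0.014 m and y of wand0 in the frame of rack between -0.108 and 0.108 m and z of wand0 in the frame of rack below 0.016 m and angle between wand0's own z axis and vertical below 0.3 rad and contact force between the fingers and wand0 below 0.1 N), for 0.2 s.
4. the second longest wand, held, has its foot in the pot, below half its depth (horizontal distance between wand1 and pot below 0.046 m and z of wand1 in the frame of pot between 0 and 0.044 m and contact force between the fingers and wand1 above 0.5 N), for 0.2 s.
5. the second longest wand stands foot down in a well of the drain rack, released (x of wand1 in the frame of rack between -0.014 and 0.014 m and y of wand1 in the frame of rack between -0.108 and 0.108 m and z of wand1 in the frame of rack below 0.016 m and angle between wand1's own z axis and vertical below 0.3 rad and contact force between the fingers and wand1 below 0.1 N), for 0.2 s.
6. the second shortest wand, held, has its foot in the pot, below half its depth (horizontal distance between wand2 and pot below 0.046 m and z of wand2 in the frame of pot between 0 and 0.044 m and contact force between the fingers and wand2 above 0.5 N), for 0.2 s.
7. the second shortest wand stands foot down in a well of the drain rack, released (x of wand2 in the frame of rack between -0.014 and 0.014 m and y of wand2 in the frame of rack between -0.108 and 0.108 m and z of wand2 in the frame of rack below 0.016 m and angle between wand2's own z axis and vertical below 0.3 rad and contact force between the fingers and wand2 below 0.1 N), for 0.2 s.
8. the shortest wand, held, has its foot in the pot, below half its depth (horizontal distance between wand3 and pot below 0.046 m and z of wand3 in the frame of pot between 0 and 0.044 m and contact force between the fingers and wand3 above 0.5 N), for 0.2 s.
9. the shortest wand stands foot down in a well of the drain rack, released (x of wand3 in the frame of rack between -0.014 and 0.014 m and y of wand3 in the frame of rack between -0.108 and 0.108 m and z of wand3 in the frame of rack below 0.016 m and angle between wand3's own z axis and vertical below 0.3 rad and contact force between the fingers and wand3 below 0.1 N), for 0.2 s.
At the end, for the whole second after the job is handed in: every wand present stands foot down in a well of the drain rack (foot on the well floor within 10 mm, leaning less than 0.3 rad), released and at rest; the pot stands upright on the bench with the lid seated on it (within 8 mm of centre, flat within 0.06 rad, fully down within 4 mm) (all of step 3 and all of step 5 and all of step 7 and all of step 9 and linear speed of each of wand0, wand1, wand2, wand3, lid, pot below 0.02 m/s and horizontal distance between lid and pot below 0.008 m and z of lid in the frame of pot between 0.072 and 0.081 m and angle between the z axis of lid and the z axis of pot, either way round below 0.06 rad and angle between pot's own z axis and vertical below 0.06 rad); the robot touches nothing.
It fails at once if the bottle was disturbed (moved over 30 mm) (distance of beer from where it was at the start of the episode above 0.03 m).
It fails at once if the grey box was disturbed (moved over 30 mm) (distance of tin from where it was at the start of the episode above 0.03 m).
It fails at once if the wrench was disturbed (moved over 30 mm) (distance of opener from where it was at the start of the episode above 0.03 m).
It fails at once if the pot was tipped (angle between pot's own z axis and vertical above 0.6 rad).
Of wand0, wand1, wand2, wand3 only 2 to 4 are there at a start; the rules pass over those that are not, and their reading is None.
At some moment in a run one of pot, lid may be knocked a few centimetres aside while the robot is not near it.
It also fails if it takes over 210 s, if anything falls off the work surface, if the arm or the gripper's body presses on something with over 40 N, if the wrist force passes 120 N, or if a joint passes its speed limit or range.

## Working session

There is one attempt and no reset: what is moved stays moved. The work goes in short steps, each a Python script; the robot and the scene stay as the last script left them, time stands still between calls to the robot, and variables do not carry over. Pictures are saved under pics/ and viewed, at most 14 in all, crops included, and the job is handed in when it is done.

```bash
mkdir -p pics
python3 - <<'E'
from rig import *
import cv2,numpy as np
for n in ("top","side"):
    p,d=read_camera(n); cv2.imwrite(f"pics/{n}0.png",p); np.save(f"pics/{n}0.npy",d)
    m=camera_model(n); print(n,{k:(np.round(v,3).tolist() if k=='pose' else v) for k,v in m.items()}, (d>0).mean())
print(camera_model("wrist")); print(read_state())
E
```

```text
top {'fx': 499.99471133570887, 'fy': 499.99471133570887, 'cx': 315.87269695015584, 'cy': 199.51852487164285, 'pose': [[0.005, 0.981, -0.191, 0.355], [-1.0, 0.001, -0.02, -0.015], [-0.019, 0.192, 0.981, 1.362], [0.0, 0.0, 0.0, 1.0]]} 0.99605078125
side {'fx': 488.9556171505072, 'fy': 488.9556171505072, 'cx': 320.00184087486514, 'cy': 196.74637212406893, 'pose': [[0.722, 0.523, -0.452, 0.091], [-0.692, 0.559, -0.457, -0.513], [0.014, 0.643, 0.766, 0.939], [0.0, 0.0, 0.0, 1.0]]} 0.9960390625
{'fx': 294.66168807338147, 'fy': 294.66168807338147, 'cx': 315.90452973893014, 'cy': 201.77119431132107, 'tool_from_camera': array([[-4.51976183e-04,  9.52431498e-01,  3.04752419e-01,
         7.77001021e-02],
       [ 9.99999893e-01,  4.60984735e-04,  4.23942569e-05,
         8.45240945e-04],
       [-1.00108587e-04,  3.04752405e-01, -9.52431605e-01,
        -1.34525130e-01],
       [ 0.00000000e+00,  0.00000000e+00,  0.00000000e+00,
         1.00000000e+00]])}
{'t': 0.1, 'q': array([ 1.54160772e+00,  3.85470071e-01,  6.73945162e-03, -3.90402740e-04,
       -1.19400875e+00, -2.58608223e-01]), 'qd': array([-0.00029532,  0.00048816,  0.00352927,  0.00185333, -0.00140821,
        0.00056811]), 'effort': array([-3.56566188e-04, -3.93320239e+01,  1.88929778e+01,  4.19794723e+00,
       -2.57869862e-03,  4.84220493e-06]), 'ee_pos': array([0.17724612, 0.59880474, 0.23833435]), 'tcp_rot': array([ 3.10713879e+00, -4.50452613e-01, -2.16782982e-04]), 'ft_force': array([-0.81619708, -0.0669061 , -0.36058306]), 'wrist_torque': array([-0.01072505,  0.00910257, -0.02605092]), 'gripper_force': 0.0, 'gripper_width': 0.9988513719929851}
```

View pics/top0.png

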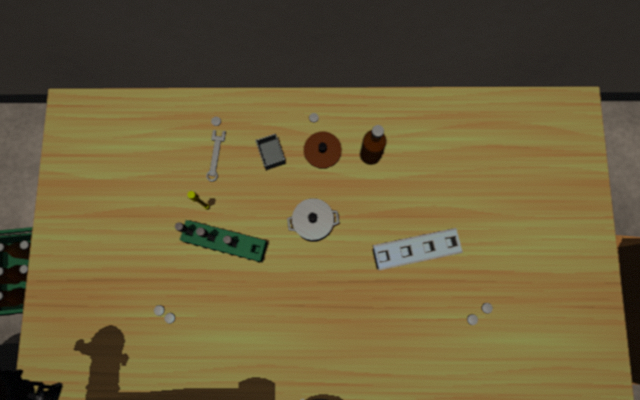

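View pics/side0.png

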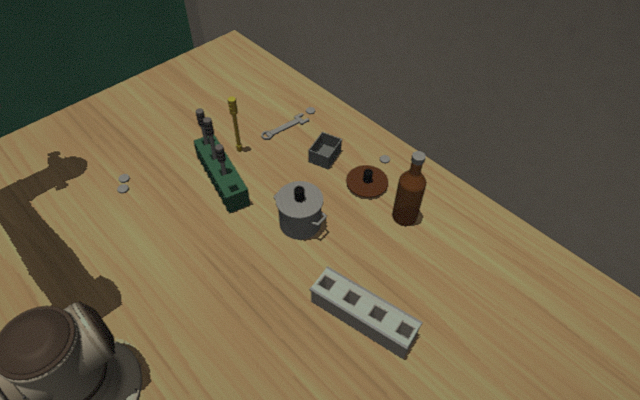

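Top view: pot with lid at (313,219), green stand around (223,241) with three wands at (182,228), (202,233), (230,241), rack at (417,250), and yellow decoy at (195,197). The brown decoy lid is at (322,150), bottle at (373,145), box at (271,152), wrench at (216,155). The side view agrees: three wands, with the right-hand stand well empty.

```bash
cat > h.py <<'E'
from rig import *
import cv2,numpy as np
from scipy.spatial.transform import Rotation as R
def pose_of(n,st=None):
    m=camera_model(n)
    if n!="wrist": return m,np.array(m["pose"])
    T=np.eye(4);T[:3,:3]=R.from_rotvec(st["tcp_rot"]).as_matrix();T[:3,3]=st["ee_pos"]
    return m,T@m["tool_from_camera"]
def rays(n,uv,st=None):
    m,P=pose_of(n,st);uv=np.asarray(uv,float)
    d=np.stack([(uv[...,0]-m["cx"])/m["fx"],-(uv[...,1]-m["cy"])/m["fy"],-np.ones(uv.shape[:-1])],-1)
    return P[:3,3],d@P[:3,:3].T
def plane(n,uv,z,st=None):
    o,d=rays(n,uv,st);return o+d*((z-o[2])/d[...,2])[...,None]
def cloud(n,dep,st=None):
    v,u=np.mgrid[:400,:640];o,d=rays(n,np.stack([u,v],-1),st)
    return o+d*dep[...,None]
E
python3 - <<'E'
from h import *
p=cv2.imread("pics/top0.png");d=np.load("pics/top0.npy");C=cloud("top",d)
hsv=cv2.cvtColor(p,cv2.COLOR_BGR2HSV)
z=C[...,2];print("bench z",np.median(z[260:300,250:350]))
def rep(name,m,zz):
    n,l,s,c=cv2.connectedComponentsWithStats(m.astype(np.uint8))
    for i in range(1,n):
        if s[i,4]<8: continue
        q=C[l==i];print(name,s[i],"mean",q.mean(0).round(4),"zmax",q[:,2].max().round(4),"med z",np.median(q[:,2]).round(4))
inb=(C[...,1]<.6)&(C[...,1]>-.6)&(C[...,0]>.25)&(C[...,0]<.9)
rep("z>.03",inb&(z>.03),0)
rep("z>.075",inb&(z>.075),0)
# wand tops
for b in (slice(170,192),slice(193,212),slice(218,240)):
    s=C[215:250,b];zz=s[...,2];q=s[zz>zz.max()-.006];print("wand",zz.max().round(4),q.mean(0).round(4),len(q))
# rack & stand rects via top faces
for nm,x0,x1 in (("rack",365,470),("stand",170,275)):
    m=np.zeros(z.shape,np.uint8);m[210:275,x0:x1]=(abs(z-.06)<.006)[210:275,x0:x1]
    q=C[m>0][:,:2].astype(np.float32);print(nm,cv2.minAreaRect(q),np.median(C[m>0][:,2]))
m=np.zeros(z.shape,bool);m[190:245,285:345]=(abs(z-.09)<.006)[190:245,285:345]
print("lid disc",cv2.minEnclosingCircle(C[m][:,:2].astype(np.float32)),C[m].mean(0))
m[:]=0;m[190:245,285:345]=(z>.112)[190:245,285:345];print("knob",C[m].mean(0),C[m][:,2].max(),m.sum())
E
```

```text
bench z 0.001223229294973871
z>.03 [360 125  26  38 724] mean [ 0.7368 -0.1346  0.135 ] zmax 0.217 med z 0.1395
z>.03 [254 133  31  35 173] mean [0.7443 0.1386 0.0653] zmax 1.3617 med z 0.0438
z>.03 [318 142   8  10  66] mean [ 0.76   -0.0037  0.0445] zmax 0.0507 med z 0.0453
z>.03 [187 191  20  17 135] mean [0.5934 0.3068 0.155 ] zmax 1.3617 med z 0.1604
z>.03 [ 287  198   52   43 1471] mean [0.5515 0.0198 0.092 ] zmax 1.3617 med z 0.091
z>.03 [ 174  220   92   42 1902] mean [0.4988 0.256  0.081 ] zmax 1.3617 med z 0.0614
z>.03 [ 373  228   90   42 1924] mean [ 0.4794 -0.2506  0.0646] zmax 1.3617 med z 0.0608
z>.075 [361 125  25  34 620] mean [ 0.7386 -0.1352  0.1489] zmax 0.217 med z 0.143
z>.075 [187 191  16  14 114] mean [0.5928 0.3059 0.1741] zmax 1.3617 med z 0.1672
z>.075 [ 292  198   41   42 1357] mean [0.5521 0.0199 0.0946] zmax 1.3617 med z 0.0912
z>.075 [174 222  16  11 110] mean [0.5203 0.338  0.1564] zmax 1.3617 med z 0.159
z>.075 [196 228  16  11 110] mean [0.5066 0.2833 0.1594] zmax 0.1877 med z 0.1745
z>.075 [223 236  11   9  80] mean [0.4904 0.2228 0.1521] zmax 1.3617 med z 0.143
wand 1.3617 [ 0.355  -0.0149  1.3617] 3
wand 1.3617 [ 0.355  -0.0149  1.3617] 2
wand 1.3617 [ 0.355  -0.0149  1.3617] 4
rack ((0.4799542725086212, -0.2519616186618805), (0.0659911036491394, 0.22125546634197235), 12.025941848754883) 0.06089101272628605
stand ((0.5008483529090881, 0.25728651881217957), (0.2223220318555832, 0.060152817517519), 75.4682846069336) 0.06083979529672867
lid disc ((0.5536458492279053, 0.02005612850189209), 0.05412869527935982) [0.55236578 0.02004961 0.09083023]
knob [0.51621606 0.01329152 0.35054586] 1.3616625770550366 87
```

```bash
cat >> h.py <<'E'
def ori(a):  # tool down, closing line at world angle a (half turn chosen nearest in joints, away from limits)
    y=np.array([np.cos(a),np.sin(a),0]);z=np.array([0,0,-1.]);return R.from_matrix(np.stack([np.cross(y,z),y,z],1)).as_rotvec()
def best(p,a):
    c=[]
    for k in (0,np.pi):
        q=ik(p,ori(a+k))
        if q is not None:c.append((abs(q[5])+np.abs(np.array(q)[3]),k))
    return ori(a+min(c)[1])
def lines(*ps,s=0.15,frame=None):
    for p in ps: line_to(np.array(p,float),frame=frame,max_speed=s)
def view(n):
    st=read_state();p,d=read_camera(n);d=np.where(d>0,d,np.nan);return st,p,d,cloud(n,d,st)
def near(C,xy,r,z0,z1):
    with np.errstate(invalid='ignore'):
        return C[(np.hypot(C[...,0]-xy[0],C[...,1]-xy[1])<r)&(C[...,2]>z0)&(C[...,2]<z1)]
def brief():
    s=read_state();return dict(t=round(s["t"],1),p=s["ee_pos"].round(4),w=round(s["gripper_width"],3),f=round(s["gripper_force"],1),ft=s["ft_force"].round(1))
E
python3 - <<'E'
from h import *
st,p,d,C=view("top")
for b in ((.52,.338),(.5066,.2833),(.4904,.2228)):
    q=near(C,b,.03,.1,.25);zm=np.percentile(q[:,2],95);t=q[q[:,2]>zm-.008];print("wand",zm.round(4),t.mean(0).round(4),len(t))
q=near(C,(.553,.02),.03,.114,.13);k=q.mean(0);print("knob",k,len(q))
st,p,d,C=view("side");q2=near(C,(.553,.02),.03,.114,.13);print("knob side",q2.mean(0),len(q2))
k=(.553,k[1])
o=best([*k[:2],.2],np.pi/2)
movep([*k[:2],.20],o);lines([*k[:2],.104]);print(brief());grab();print(brief())
lines([*k[:2],.17]);st=brief();print(st)
E
```

```text
wand 0.1661 [0.523  0.3436 0.1632] 55
wand 0.1846 [0.5078 0.2859 0.1811] 51
wand 0.1476 [0.4932 0.2277 0.1452] 52
knob [0.55276252 0.01972376 0.1223553 ] 70
knob side [0.55125295 0.01715616 0.12301438] 98
{'t': 3.5, 'p': array([0.5538, 0.02  , 0.1048]), 'w': 1.0, 'f': 0.0, 'ft': array([ 0.5, -0.1, -0. ])}
{'t': 4.0, 'p': array([0.5534, 0.0198, 0.1046]), 'w': 0.264, 'f': 58.8, 'ft': array([-1. ,  0.3,  3.4])}
{'t': 4.6, 'p': array([0.552 , 0.0197, 0.1688]), 'w': 0.258, 'f': 58.8, 'ft': array([-0.3, -0.3, -2.4])}
```

Run:
```python
from h import *
s=read_state()["ee_pos"]
lines([.40,.02,.17],s=.2);lines([.40,.02,.04],s=.15);lines([.40,.02,.029],s=.03);print(brief());ungrasp();hold(.3);print(brief())
lines([.40,.02,.15])
# look over stand with wrist
c=np.array([.49,.2557])
movep([.43,.25,.36],best([.43,.25,.36],np.pi/2));st,p,d,C=view("wrist")
print(st["tcp_rot"],st["ee_pos"]);cv2.imwrite("pics/w1.png",p);np.savez("pics/w1.npz",C=C)
st,p,d,C=view("top");cv2.imwrite("pics/t1.png",p[170:300,150:480].repeat(2,0).repeat(2,1))
```

```text
{'t': 7.1, 'p': array([0.3999, 0.02  , 0.0289]), 'w': 0.256, 'f': 58.8, 'ft': array([ 0. , -0.2, -1.5])}
{'t': 8.0, 'p': array([0.4  , 0.02 , 0.029]), 'w': 1.003, 'f': 0.0, 'ft': array([0.2, 0.3, 0.5])}
[ 3.13957112e+00 -9.46329348e-04 -3.69781587e-03] [0.42961824 0.24920383 0.35850415]
```

View pics/w1.png

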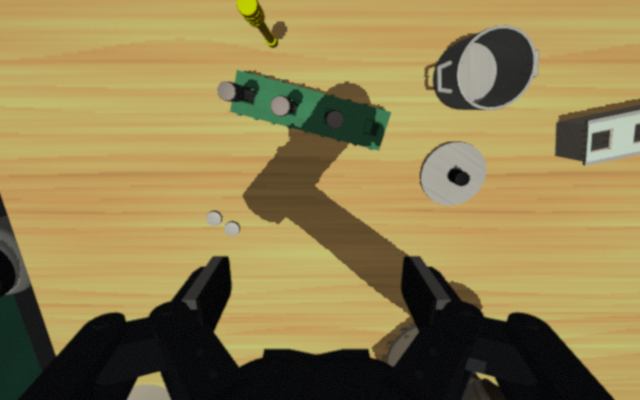

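View pics/t1.png

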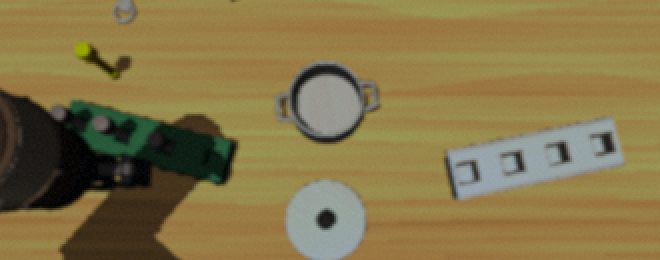

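Wrist view: wand tops at (228,91), (281,105), (335,119), and the decoy beside them at (250,10). The pot is open and the lid lies flat on the bench at (452,174). The top crop shows the pot and lid apart and the rack's four wells empty.

```bash
cat >> h.py <<'E'
def wandtop(C,xy,zt):
    q=near(C,xy,.025,zt-.008,zt+.009);return (q[:,:2].max(0)+q[:,:2].min(0))/2,q.mean(0),len(q)
def pot(C,xy):  # rim ring centre
    q=near(C,xy,.085,.079,.094)[:,:2]
    for _ in range(4):
        A=np.c_[2*q,np.ones(len(q))];s=np.linalg.lstsq(A,(q**2).sum(1),rcond=None)[0];c=s[:2];r=np.hypot(*(q-c).T);q=q[abs(r-.048)<.006+.004*(_==0)]
    return c,np.sqrt(s[2]+c@c),len(q)
E
python3 - <<'E'
from h import *
C=np.load("pics/w1.npz")["C"]
for xy,z in (((.523,.3436),.162),((.5078,.2859),.18),((.4932,.2277),.144)): print(wandtop(C,xy,z))
print("pot w",pot(C,(.5515,.0198)))
movep([.42,-.25,.34],best([.42,-.25,.34],np.pi/2));st,p,d,C=view("wrist");cv2.imwrite("pics/w2.png",p)
m=(abs(C[...,2]-.06)<.007)&(np.hypot(C[...,0]-.48,C[...,1]+.252)<.125)
print("rack",cv2.minAreaRect(C[m][:,:2].astype(np.float32)),np.median(C[m][:,2]))
m=cv2.morphologyEx(m.astype(np.uint8),cv2.MORPH_OPEN,np.ones((3,3)))
g=cv2.cvtColor(p,cv2.COLOR_BGR2GRAY)
cs,hi=cv2.findContours(m,cv2.RETR_CCOMP,cv2.CHAIN_APPROX_NONE)
for c,h in zip(cs,hi[0]):
    if h[3]>=0 and cv2.contourArea(c)>80:
        w=plane("wrist",c[:,0].astype(float),.0605,st)[:,:2].astype(np.float32);r=cv2.minAreaRect(w);print("hole",np.round(r[0],4),np.round(r[1],4),round(r[2],1))
st,p,d,C=view("top");print("pot t",pot(C,(.5515,.0198)))
E
```

```text
(array([0.52375501, 0.34290361]), array([0.52375159, 0.34220094, 0.16133455]), 319)
(array([0.50847589, 0.28502459]), array([0.50880157, 0.28483833, 0.17958168]), 320)
(array([0.49394208, 0.22730778]), array([0.49404041, 0.22730627, 0.143715  ]), 240)
pot w (array([0.55316545, 0.01985036]), np.float64(0.04765186143448033), 1143)
rack ((0.47913968563079834, -0.25449278950691223), (0.06687861680984497, 0.22249005734920502), 11.96874713897705) 0.05968292394485211
hole [ 0.4952 -0.3415] [0.0283 0.0272] 12.2
hole [ 0.484  -0.2846] [0.0273 0.0302] 12.0
hole [ 0.4711 -0.2248] [0.0273 0.0294] 11.0
hole [ 0.4592 -0.1673] [0.0273 0.0277] 11.8
pot t (array([0.55286563, 0.01992165]), np.float64(0.04773880581229516), 205)
```

View pics/w2.png

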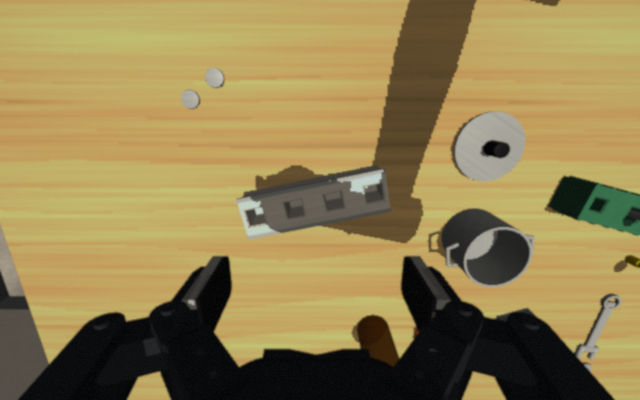

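Wrist view of the rack: four wells at (255,217), (295,209), (334,201), (374,192), all empty and their positions agree well. Now wand0.

```bash
cat >> h.py <<'E'
RC=np.array([.478,-.254]);RU=np.array([-.202,.979]);RA=np.arctan2(.979,-.202)-np.pi/2
def well(i): return RC+RU*(-.09,-.03,.03,.09)[i]
def pick(xy,L,a,up=.17):
    zg=.006+L-.034
    o=best([*xy,zg+.06],a);movep([*xy,zg+.07],o);lines([*xy,zg],s=.12);grab();print(brief())
    lines([*xy,zg+.105],s=.15);print(brief())
def foot(L,zoff):  # held wand: foot and tube axis xy offset from TCP, side camera
    st,p,d,C=view("side");e=st["ee_pos"];zf=e[2]-zoff;cam=pose_of("side")[1][:3,3];out=[]
    for z0,z1,r in ((.001,.018,.008),(.03,.06,.0055),(L-.09,L-.055,.0055)):
        q=near(C,e,.04,zf+z0,zf+z1);m=np.median(q,0);v=(m-cam)[:2];out.append((m[:2]+v/np.linalg.norm(v)*r*.85-e[:2]).round(4).tolist()+[len(q)])
    return out
E
python3 - <<'E'
from h import *
L=.174;pick((.5087,.285),L,np.radians(-14.5))
st,p,d,C=view("top");c,r,n=pot(C,(.553,.02));print("pot",c,r,n)
zoff=L-.034
lines([*c,zoff+.13],s=.2,frame=None);print(brief(),foot(L,zoff))
E
```

```text
{'t': 15.6, 'p': array([0.509 , 0.2852, 0.1464]), 'w': 0.216, 'f': 58.5, 'ft': array([-0.9,  1. ,  1.5])}
{'t': 16.4, 'p': array([0.508 , 0.2846, 0.2497]), 'w': 0.22, 'f': 58.6, 'ft': array([-0.3,  0.4, -1.4])}
pot [0.55291644 0.01997566] 0.04778051390600261 201
{'t': 17.9, 'p': array([0.5528, 0.0206, 0.2699]), 'w': 0.219, 'f': 58.6, 'ft': array([ 1.9,  0.4, -1.1])} [[-0.0008, 0.002, 31], [-0.0005, 0.0006, 45], [-0.0008, 0.001, 66]]
```

```bash
cat >> h.py <<'E'
def dip(L,c):
    zo=L-.034;lines([*c,zo+.022],s=.12);hold(.35);print("dip",brief());lines([*c,zo+.13],s=.15)
def place(L,i):
    zo=L-.034;w=well(i);o=best([*w,zo+.12],RA)
    movep([*w,zo+.12],o);hold(.1);off=foot(L,zo);print(off)
    w2=w-np.array([np.median([k[0] for k in off]),np.median([k[1] for k in off])])*.7
    lines([*w2,zo+.066],s=.12);
    for z in (.05,.035,.02,.008):
        lines([*w2,zo+z],s=.06);b=brief();print(z,b["ft"],b["p"])
        if b["ft"][2]>6 or np.hypot(*b["ft"][:2])>10: print("CONTACT");return False
    ungrasp();hold(.3);lines([*w2,zo+.09+.034],s=.15);print(brief());return True
E
python3 - <<'E'
from h import *
dip(.174,(.5529,.02));print(place(.174,0))
st,p,d,C=view("top");q=near(C,well(0),.04,.1,.25);print("w0 top",np.percentile(q[:,2],95),q[q[:,2]>.165].mean(0),well(0));print(pot(C,(.553,.02)))
E
```

```text
dip {'t': 19.4, 'p': array([0.553 , 0.02  , 0.1624]), 'w': 0.214, 'f': 58.6, 'ft': array([0.9, 0. , 0.3])}
[[0.0002, 0.0012, 34], [-0.0, 0.001, 52], [-0.0004, 0.0011, 60]]
0.05 [ 1.2 -0.5 -1.2] [ 0.496  -0.3429  0.1896]
0.035 [-0.   0.6 -1.2] [ 0.4959 -0.3428  0.1744]
0.02 [ 0.1 -1.   0.1] [ 0.4959 -0.3428  0.1594]
0.008 [ 0.5  0.4 -0.6] [ 0.4959 -0.3428  0.1475]
{'t': 25.8, 'p': array([ 0.4956, -0.3425,  0.2628]), 'w': 1.005, 'f': 0.0, 'ft': array([-0.8,  0.8, -0.5])}
True
w0 top 0.18375912436939054 [ 0.49534532 -0.33910064  0.17880414] [ 0.49618 -0.34211]
(array([0.55291517, 0.01996676]), np.float64(0.047816157221641946), 203)
```

```bash
cat > go.py <<'E'
from h import *
def cycle(xy,L,a,i):
    movep([.45,-.1,.28],best([.45,-.1,.28],a))
    st,p,d,C=view("top");t,_,n=wandtop(C,xy,.006+L);print("wand now",t,n,"vs",xy)
    pick(xy,L,a);st,p,d,C=view("top");c,r,n=pot(C,(.553,.02));print("pot",c,r,n)
    if n<120 or abs(r-.048)>.002: print("POT?");return
    off=foot(L,L-.034);print(off);zo=L-.034
    e=read_state()["ee_pos"];lines([e[0],e[1],zo+.13]);lines([*c,zo+.13],s=.2)
    dip(L,c);print(place(L,i))
    st,p,d,C=view("top");w=well(i);q=near(C,w,.04,.09,.25);print("top",np.percentile(q[:,2],95),q.mean(0),w,"pot",pot(C,c))
    q=near(C,(.40,.02),.06,.035,.06);print("lid knob",q.mean(0),len(q))
E
python3 -c "
from go import *
cycle((.5238,.342),.156,np.radians(30),1)"
```

```text
wand now [0.52317669 0.34455646] 60 vs (0.5238, 0.342)
{'t': 29.9, 'p': array([0.5241, 0.3423, 0.1284]), 'w': 0.218, 'f': 58.5, 'ft': array([0.2, 0.5, 1.7])}
{'t': 30.8, 'p': array([0.5231, 0.3415, 0.2316]), 'w': 0.217, 'f': 58.7, 'ft': array([-0. ,  0.5, -1.4])}
pot [0.5529561  0.01997832] 0.04777827922032153 198
[[-0.0018, 0.0015, 27], [-0.0012, 0.0015, 46], [-0.001, 0.002, 55]]
dip {'t': 34.3, 'p': array([0.5531, 0.02  , 0.1444]), 'w': 0.22, 'f': 58.8, 'ft': array([ 0.3,  0.1, -0.1])}
[[-0.0001, 0.0014, 33], [-0.0002, 0.0012, 51], [-0.0006, 0.0017, 59]]
0.05 [-0.4 -0.6 -0.2] [ 0.484  -0.2844  0.1716]
0.035 [-0.   0.   0.8] [ 0.4839 -0.2843  0.1564]
0.02 [ 1.6 -1.1 -1.2] [ 0.4839 -0.2843  0.1415]
0.008 [ 0.1 -0.6 -1.1] [ 0.4839 -0.2843  0.1295]
{'t': 40.6, 'p': array([ 0.4836, -0.284 ,  0.2449]), 'w': 0.996, 'f': 0.0, 'ft': array([-0.2, -0.4, -1.3])}
True
top 0.16445676401933826 [ 0.48285252 -0.2792779   0.15199146] [ 0.48406 -0.28337] pot (array([0.55286417, 0.01996817]), np.float64(0.04774881296087787), 199)
lid knob [0.40024596 0.02077122 0.0461464 ] 64
```

```bash
python3 -c "
from go import *
cycle((.494,.2273),.138,np.radians(-14.5),3)
st,p,d,C=view('top');cv2.imwrite('pics/t2.png',p[100:300,150:480].repeat(2,0).repeat(2,1))"
```

```text
wand now [0.49259123 0.22730114] 56 vs (0.494, 0.2273)
{'t': 44.1, 'p': array([0.4943, 0.2275, 0.1104]), 'w': 0.219, 'f': 58.5, 'ft': array([-0.8,  0.3,  1.7])}
{'t': 45.0, 'p': array([0.4932, 0.2269, 0.2138]), 'w': 0.218, 'f': 58.6, 'ft': array([ 0. ,  0.5, -0.3])}
pot [0.55275389 0.01994775] 0.04772001161762186 209
[[-0.001, 0.0004, 29], [-0.0006, 0.0006, 47], [-0.0005, 0.0008, 60]]
dip {'t': 48.0, 'p': array([0.5529, 0.02  , 0.1264]), 'w': 0.217, 'f': 58.6, 'ft': array([-0.1, -0.3,  0.2])}
[[-0.0008, 0.0004, 31], [-0.0007, -0.0001, 48], [-0.0001, -0.0002, 60]]
0.05 [ 0.8 -0.6 -0.9] [ 0.4601 -0.1659  0.1537]
0.035 [ 0.2 -0.2 -0.1] [ 0.46   -0.1659  0.1385]
0.02 [ 0.6 -0.5  0.3] [ 0.46   -0.1658  0.1235]
0.008 [ 0.3  0.  -0.6] [ 0.46   -0.1658  0.1115]
{'t': 53.9, 'p': array([ 0.4596, -0.1657,  0.227 ]), 'w': 1.003, 'f': 0.0, 'ft': array([ 0.2, -0.6,  0. ])}
True
top 0.12867659258834124 [ 0.45039137 -0.1626582   0.1209579 ] [ 0.45982 -0.16589] pot (array([0.58319826, 0.04358615]), np.float64(0.04783891536540713), 91)
lid knob [nan nan nan] 0go.py:11: RuntimeWarning: Mean of empty slice.
  q=near(C,(.40,.02),.06,.035,.06);print("lid knob",q.mean(0),len(q))
  ret = um.true_divide(
```

View pics/t2.png

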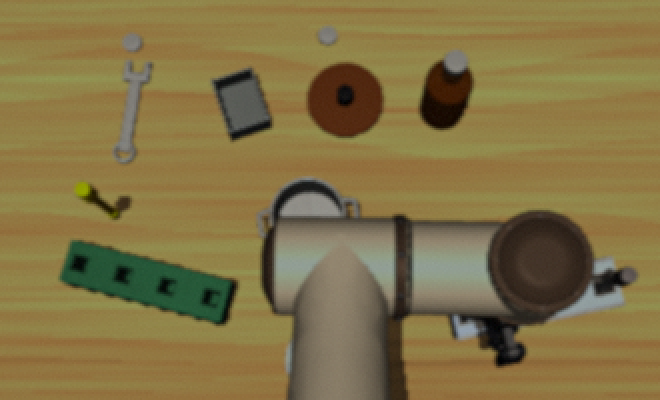

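The arm hides the lid and rack. The stand is empty and the pot looks displaced to about (308,210) in the crop. I'll move clear and re-measure.

```bash
cat >> h.py <<'E'
def lidpot():
    st,p,d,C=view("top");c=pot(C,(.57,.03));c=pot(C,c[0])
    q=near(C,(.40,.02),.09,.035,.06);m=near(C,(.4,.02),.1,.008,.022)
    return c,q.mean(0),len(q),cv2.minEnclosingCircle(m[:,:2].astype(np.float32)),C,p
E
python3 -c "
from h import *
movep([.45,.05,.30],best([.45,.05,.30],np.pi/2));movep([.42,.34,.32],best([.42,.34,.32],np.pi/2))
c,k,n,e,C,p=lidpot();print('pot',c,'knob',k,n,'disc',e)
for i,z in ((0,.18),(1,.162),(3,.144)):print(i,wandtop(C,well(i),z),well(i))
cv2.imwrite('pics/t3.png',p[100:300,150:480].repeat(2,0).repeat(2,1));print(brief())"
```

```text
pot (array([0.58385863, 0.04391423]), np.float64(0.047762718588202024), 199) knob [0.40018347 0.02060341 0.04605568] 65 disc ((0.40098610520362854, 0.017961060628294945), 0.09738704562187195)
0 (array([ 0.49572236, -0.33983876]), array([ 0.49537618, -0.33946454,  0.18026217]), 63) [ 0.49618 -0.34211]
1 (array([ 0.48357076, -0.28196357]), array([ 0.48355583, -0.28098021,  0.1620555 ]), 60) [ 0.48406 -0.28337]
3 (array([ 0.45947899, -0.16437132]), array([ 0.45938786, -0.16407406,  0.1443372 ]), 58) [ 0.45982 -0.16589]
{'t': 56.1, 'p': array([0.4205, 0.3386, 0.32  ]), 'w': 0.999, 'f': 0.0, 'ft': array([-0.1,  0.5, -0.3])}
```

View pics/t3.png

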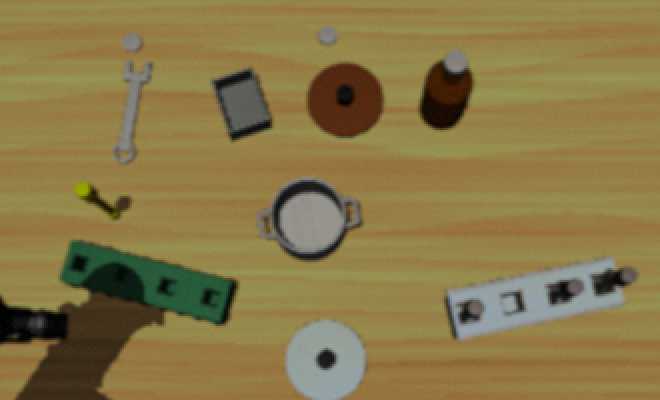

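Pot now at (308,218) in the crop, about 4 cm from where it was; lid at (326,359) hasn't moved; wands are in wells 0, 1 and 3. I'll close the pot at its new position.

```bash
python3 -c "
from h import *
movep([.40,.02,.15],best([.40,.02,.15],np.pi/2));lines([.40,.02,.0285],s=.12);grab();print(brief())
lines([.40,.02,.17]);st,p,d,C=view('top');c=pot(C,(.584,.044));print('pot',c)
c=c[0] if c[2]>120 and abs(c[1]-.0478)<.001 else np.array([.5839,.0439])
c=c+[0,.0001]
lines([*c,.17],s=.15);print(brief());hold(.2);lines([*c,.125],s=.1)
for z in (.116,.110,.106):
    lines([*c,z],s=.03);b=brief();print(z,b)
    if b['ft'][2]>8: print('contact');break
"
```

```text
{'t': 59.2, 'p': array([0.4002, 0.02  , 0.0289]), 'w': 0.26, 'f': 58.5, 'ft': array([-0.5,  0.7,  4.8])}
pot (array([0.58385666, 0.04379882]), np.float64(0.04779802569596227), 205)
{'t': 61.7, 'p': array([0.5832, 0.0438, 0.17  ]), 'w': 0.259, 'f': 58.8, 'ft': array([-0.2,  0.5, -2. ])}
0.116 {'t': 63.0, 'p': array([0.5838, 0.0439, 0.1159]), 'w': 0.256, 'f': 58.8, 'ft': array([ 0.7,  0.1, -1.9])}
0.11 {'t': 63.3, 'p': array([0.5837, 0.0438, 0.1097]), 'w': 0.259, 'f': 58.8, 'ft': array([-0.1, -0.4, -2.4])}
0.106 {'t': 63.6, 'p': array([0.584, 0.044, 0.106]), 'w': 0.259, 'f': 58.9, 'ft': array([-0.8,  0. , -0.5])}
```

```bash
python3 -c "
from h import *
ungrasp();hold(.3);e=read_state()['ee_pos'];lines([e[0],e[1],.22])
movep([.42,.34,.32],best([.42,.34,.32],np.pi/2));hold(.5)
st,p,d,C=view('top');c=(.5839,.0439)
q=near(C,c,.03,.11,.14);print('knob',q.mean(0),len(q))
m=near(C,c,.08,.082,.1);print('disc',cv2.minEnclosingCircle(m[:,:2].astype(np.float32)),m.mean(0),m[:,2].std())
A=np.c_[m[:,:2]-c,np.ones(len(m))];print('tilt',np.linalg.lstsq(A,m[:,2],rcond=None)[0])
for i,z in ((0,.18),(1,.162),(3,.144)):print(i,wandtop(C,well(i),z)[1:])
st,p,d,C=view('side');cv2.imwrite('pics/s4.png',p);print(brief())"
```

```text
knob [0.5826795  0.04464277 0.12235135] 71
disc ((0.5837482810020447, 0.045231111347675323), 0.05404917895793915) [0.58316026 0.04492824 0.09093316] 0.0025482637412399672
tilt [0.00261068 0.00253544 0.09093248]
0 (array([ 0.49552931, -0.33948347,  0.18021935]), 63)
1 (array([ 0.48362288, -0.28089746,  0.16212683]), 61)
3 (array([ 0.45957467, -0.16405822,  0.1441547 ]), 58)
{'t': 67.4, 'p': array([0.42, 0.34, 0.32]), 'w': 0.996, 'f': 0.0, 'ft': array([-0. ,  1. ,  0.7])}
```

View pics/s4.png

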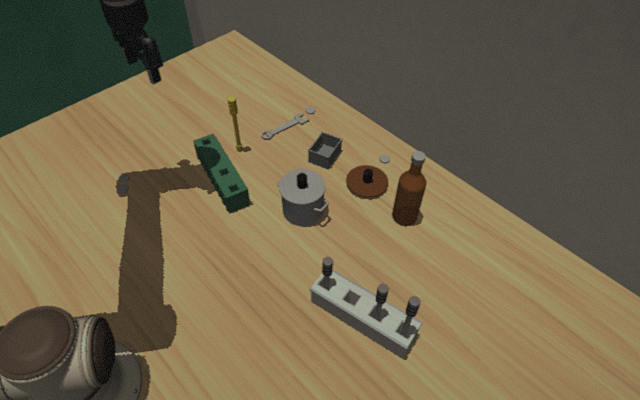

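The side view shows the lid seated on the pot at (302,190) and the three wands upright in the rack at (327,270), (381,297), (412,308). The other objects haven't moved.

```bash
python3 -c "
from rig import *
print(close_job())"
```

```text
the job is handed in; nothing more can be done
None
```

I handed the job in at about 67 s with all three wands that were present (the shortest was absent) dipped longest first and standing in the rack; the pot was knocked about 4 cm aside partway, so I put the lid back at its new position, where it checked as centred and flat, but no verdict came back.

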